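# Drift the straps of a swivel bracket into line

### The job

The two steel straps on the antenna bracket have swung out of line with the bolt hole in its base. Take the tapered pin from the wooden stand and drive it down through both straps and the base so that it pulls all three holes into line, until its collar is fully home on the top strap; leave it standing upright there and let go. Move the straps with the pin only, never with the fingers or the arm, and leave the multimeter, the solder reel and the spray can where they are.

Things in the scene. Friction and masses are not known exactly. Their poses are not given: they have to be found in the camera images.
- bracket: Aluminium bracket fixed to the bench: level base plate 200 x 100 mm, 12 mm thick, on two cheeks, upper face 62 mm above the bench, open down to the bench under its hole. Origin on the bench straight below the base's bolt hole; x runs along the plate from the hole to the pivot bolt, y across, z up. Two flat steel straps, 96 mm wide, 8 mm thick, lie on it, one on the other.
- pivot (a point): Top of the pivot bolt's head, 92 mm above the bench, 120 mm from the base hole. Both straps hinge on this bolt, each has a 24 mm hole (1 mm chamfer on top) 120 mm from it, and each swings by itself. About 2 N sideways at the hole moves a strap; it stays where left. Heights above the bench: middle strap 62.5 to 70.5 mm, top strap 71 to 79 mm.
- base_hole (a point): Centre of the 24 mm bolt hole at the fixed base plate's upper face, 62 mm above the bench, under the straps; axes as the bracket's. The middle strap's swing is not measured: its hole is out of line with this one by up to 24 mm to either side (y) and must be felt with the pin or seen; a 26 mm wide tongue at its free end, 42 to 58 mm beyond its hole, shows from above.
- top_hole (a point): Centre of the 24 mm hole at the upper face of the top strap, 79 mm above the bench; x points to the pivot bolt. It starts 8 to 19 mm out of line towards the bracket's -y side. The strap's free end is 36 mm beyond this hole.
- top_strap (a joint): Swing of the top strap about the pivot bolt: 0 rad when its hole lies exactly over the base's hole; positive counter-clockwise seen from above (moves its hole towards the bracket's -y), 0.0083 rad per mm at the hole.
- stand_top (a point): Centre of the upper face of the wooden stand, a fixed block 80 x 80 mm and 75 mm high with a 25 mm hole straight down, in which the pin stands with its collar on the block.
- pin_mid (a point): Tapered steel pin, 136 mm long, 0.3 kg, standing point down. This point is on its axis half-way along, at the collar's underside; z up to the handle. Below: round shank 22 mm in diameter for 32 mm, then a 36 mm taper to a blunt 10 mm nose, 68 mm below. Above: collar 32 mm in diameter, 8 mm thick, then a square handle 24 x 24 mm, 60 mm long (8 to 68 mm above), sides along x and y.
- pin: The same pin, origin at its nose (68 mm below pin_mid), z up along its axis.
- multimeter_mid (a point): Bystander: multimeter lying on the bench, 190 x 90 x 42 mm (along its x, y, z); its centre, 21 mm above the bench.
- reel_mid (a point): Bystander: solder reel standing flat, 70 mm in diameter, 50 mm high; its centre, 25 mm above the bench.
- can_mid (a point): Bystander: spray can standing upright, 60 mm in diameter, 160 mm high; its centre, 80 mm above the bench.

How it is judged:
By the outcome, as a careful person would: the job done as asked, in the order asked, and still so for the second after the job is handed in, with the robot touching nothing.
It also fails if it takes over 72 s, if anything falls off the work surface, if the arm or the gripper's body presses on something with over 40 N, if the wrist force passes 120 N, or if a joint passes its speed limit or range.

### The arm

A 6-joint arm with a two-finger parallel gripper is mounted at the origin on the work surface. World frame = base frame: x ahead of the robot, y to its left, z up, the work surface at z = 0. Lengths are in m, angles in rad, forces in N, time in s.
With the tool pointing down it reaches from about 0.275 to 0.725 m from the base axis. Payload 15.9 kg.
Tool frame: the origin (TCP) lies on the centre line of the jaws, within the pads' length; the fingertips stand 17 mm ahead of it and the grasp point (between the pads) lies 2 mm behind it; z points along the fingers, y is the line along which they close (so a half turn about z gives the same grasp; the last joint's range is limited). The gripper opens to 85 mm and grips with 20 to 120 N. Pads are 22 mm wide; open, the fingers measure 114 mm over their backs; the gripper's body (76 mm by 85 mm) begins 54 mm behind the grasp point. The pads swing forward as they close: fully open they stand 13 mm farther back than shut.
Start: joints at [0, 0.213, -0.034, 1.323, 0, 1.571], TCP at [0.5, -0, 0.225] pointing down, gripper open.
Joint ranges: [-2.98, 2.98], [-0.74, 1.72], [-1.14, 1.35], [-2.1, 2.04], [-1.57, 1.44], [-3.14, 3.14]. Speed limits (rad/s): [1.89, 1.89, 2.39, 2.57, 3.14, 3.14].

### API

Orientations are given as [roll, pitch, yaw] about the fixed x, y, z axes, in that order (R = Rz(yaw) Ry(pitch) Rx(roll)).
In Python, from station import readout, viewer, job gives the robot as it stands.
- The arm moves only by the tool move_arm, never from a script. Its argument "steps" is a list of rows, each an object of numbers: "x", "y", "z": the shift along the world's x, y, z in cm; "ax", "ay", "az": the turn, a rotation vector about the world's x, y, z in degrees; "gripper": the finger opening in cm, from 0 to 8.54. A call has exactly 5 rows; each row is the pose to reach, as a shift and turn from the pose commanded when the call began; what a row does not reach only later rows make up. A row lasts 1/12 s, in which the tool goes at most 41.7 mm and 7.16 degrees, less where a joint would pass 70% of its speed; a pose out of reach is approached as far as the arm can. A call with a gripper value outside its range is refused whole. The fingers move at their own pace and stop on an object; the grip force is fixed at half the most. Time passes only in rows, so rows that repeat a pose let the fingers close, or fill a call up. It gives the time, the measured TCP pose, the force, the opening and the grip force at its end, in the units of the state.
- readout.sense(): the state, without advancing time (a new reading comes with each control period).
- viewer.camera(name): name is "scene" or "side" or "wrist"; returns the picture (400x640x3 uint8, red, green, blue); there is no depth.
- viewer.camera_params(name): a dict with "fov_y" (degrees; the focal length in pixels is half the picture's height over the tangent of half this angle, whatever the lens; pixels are square), "cx", "cy" (the principal point, pixels), "R" (3x3) and "t" (3): a world point X has camera coordinates R X + t. Camera axes: x right, y down, z forward; pixel columns grow to the right and rows downward; lengths in m; the calibration is good to about 2 mm. A picture is of the moment at which its call begins: read the wrist's pose just before it. camera_params takes no time and is no camera call; for the wrist camera it gives the pose at the moment of the call.
- job.hand_in(): hands the job in; it is judged then, once.
The state is a dict: "time_s": time; "joint_pos": joint angles; "dq": joint speeds; "tau": joint torques, N m; "position": TCP position; "tcp_rot": TCP orientation; "contact_force": force on the tool from outside, world axes, zero at the start; "torque": the same for the moment, N m; "opening": opening from 0.0 (shut) to 1.0 (fully open); "finger_force": force on a finger pad.
Only numpy, scipy, OpenCV 4.12 (cv2) and the standard library are available. Lean on these libraries where they do the work, as an engineer would, in place of code of your own. Each camera call takes 0.05 s, during which the arm holds its last target. There are 200 camera calls.

## Working session

There is one attempt and no reset: what is moved stays moved. The work goes in short steps, Python scripts to look and compute and a tool call to move; the robot and the scene stay as the last step left them, time stands still between calls to the robot, and variables do not carry over. Pictures are saved under pics/ and viewed, at most 10 in all, crops included, and the job is handed in when it is done.

Besides the shell and the picture viewer there is one more tool, called after "Request:" by a JSON object that holds its "api" and its "payload". move_arm: Moves the arm, as the interface text tells. Its arguments: {"type":"object","properties":{"steps":{"type":"array"}},"required":["steps"]}

```bash
ls; mkdir -p pics
cat > h.py <<'E'
import numpy as np, cv2
from station import readout, viewer, job
def snap(n,f):
    P=viewer.camera_params(n); im=viewer.camera(n)[:,:,::-1].copy(); cv2.imwrite('pics/'+f,im); return im,P
def ray(P,u,v):
    f=200/np.tan(np.radians(P['fov_y'])/2); R=np.array(P['R']);t=np.array(P['t'])
    return -R.T@t, R.T@np.array([(u-P['cx'])/f,(v-P['cy'])/f,1])
def onz(P,u,v,z):
    c,d=ray(P,u,v); return c+d*(z-c[2])/d[2]
def proj(P,X):
    f=200/np.tan(np.radians(P['fov_y'])/2); c=np.array(P['R'])@X+np.array(P['t']); return f*c[0]/c[2]+P['cx'],f*c[1]/c[2]+P['cy']
def tri(Ps,uvs):
    A=np.zeros((3,3));b=np.zeros(3)
    for P,(u,v) in zip(Ps,uvs):
        c,d=ray(P,u,v); d/=np.linalg.norm(d); M=np.eye(3)-np.outer(d,d); A+=M;b+=M@c
    return np.linalg.solve(A,b)
E
python3 - <<'E'
from h import *
a,P=snap('scene','s1.png'); b,Q=snap('side','d1.png'); c,W=snap('wrist','w1.png')
for p in (P,Q,W): print(p['fov_y'],p['cx'],p['cy'],ray(p,p['cx'],p['cy']))
cv2.imwrite('pics/both.png',cv2.resize(np.vstack([a,b]),(800,1000))[:])
print(readout.sense())
E
```

```text
pics
42.23904484389443 317.08054041133255 196.80360233793732 (array([1.36926489, 0.52587259, 0.76942575]), array([-0.67507748, -0.45032408, -0.58436173]))
57.79534260973964 320.1575766531204 203.72384185411286 (array([ 0.42893352, -0.55697453,  0.46831949]), array([ 0.25101366,  0.78602577, -0.56493861]))
66.69701901917122 319.15411413682995 195.36650571233588 (array([0.49834929, 0.06684595, 0.37457165]), array([-7.21749624e-04, -2.67768690e-01, -9.63482957e-01]))
{'time_s': 0.15, 'joint_pos': array([-1.49428655e-05,  2.13252969e-01, -3.48636801e-02,  1.32350753e+00,
        2.10853152e-05,  1.57081629e+00]), 'dq': array([ 0.00072503,  0.00119589,  0.00102602,  0.0013278 ,  0.00016391,
       -0.00185882]), 'tau': array([ 7.54873927e-04, -6.86405826e+01,  4.87247872e+01,  1.30636684e-02,
        8.93374795e-05, -4.25830592e-06]), 'position': array([ 4.99746085e-01, -6.71841447e-07,  2.24245278e-01]), 'tcp_rot': array([-3.1407648e+00, -2.1068781e-05,  1.5707614e+00]), 'contact_force': array([-0.13410617,  0.02381697, -0.71708795]), 'torque': array([-0.00931273, -0.01789967,  0.0162411 ]), 'finger_force': 0.0, 'opening': 1.0002959422385824}
```

View pics/s1.png

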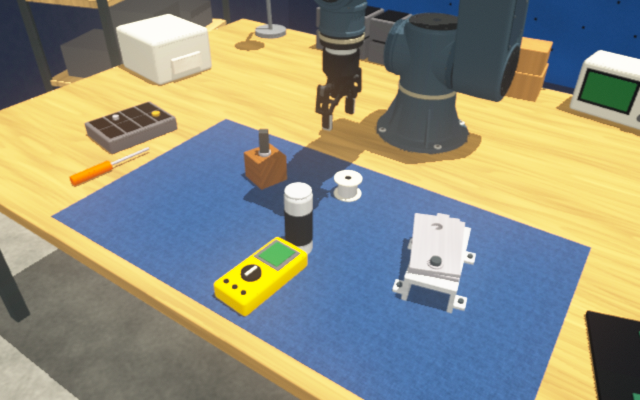

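View pics/d1.png

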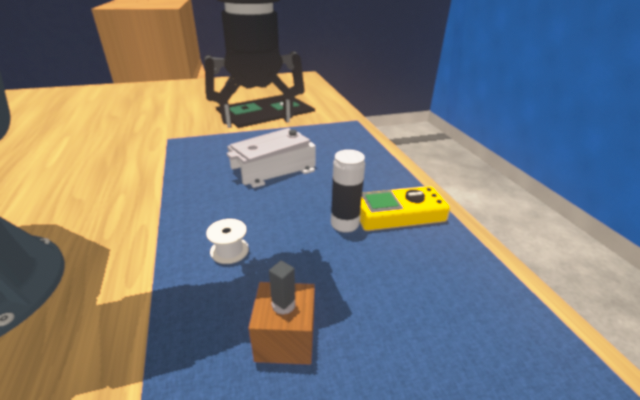

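View pics/w1.png

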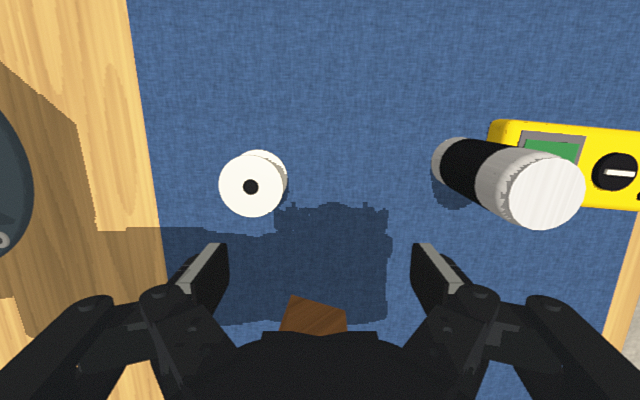

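The scene view has the pin handle at (264,132), the strap hole at (437,228) and the pivot at (435,262). The side view has the handle at (283,268), the hole at (252,148) and the pivot at (292,133). The wrist view shows the reel at (252,185), the can at (540,190) and the stand's edge at (313,315).

Run:
```python
from h import *
P=viewer.camera_params('scene');Q=viewer.camera_params('side')
for n,a,b in [('handletop',(264,131),(282,267)),('hole',(437,227),(252,148)),('pivot',(435.5,261),(292.5,132.5)),('reel',(348,179),(227,231)),('can',(298,190),(349,157))]:
    print(n,tri([P,Q],[a,b]).round(4))
a=cv2.imread('pics/s1.png');b=cv2.imread('pics/d1.png')
for n,im,p in(('s',a,P),('d',b,Q)):
    print(n,onz(p,*((437,227) if n=='s' else (252,148)),.079),onz(p,*((435.5,261) if n=='s' else (292.5,132.5)),.092))
c1=cv2.resize(a[195:315,380:500],(480,480),interpolation=cv2.INTER_CUBIC)
c2=cv2.resize(a[115:195,225:305],(320,320),interpolation=cv2.INTER_CUBIC);c3=cv2.resize(b[250:370,240:330],(240,320),interpolation=cv2.INTER_CUBIC)
o=np.zeros((480,800,3),np.uint8);o[:,:480]=c1;o[:320,480:]=c2;cv2.imwrite('pics/c1.png',o)
```

```text
handletop [ 0.4859 -0.2258  0.142 ]
hole [0.5129 0.2628 0.076 ]
pivot [0.625  0.3065 0.0864]
reel [ 0.4253 -0.0103  0.0463]
can [0.6646 0.0088 0.1577]
s [0.51788787 0.26386433 0.079     ] [0.63200667 0.30812282 0.092     ]
d [0.51181155 0.2579251  0.079     ] [0.62191959 0.29514083 0.092     ]
```

Request:
{"api": "move_arm", "payload": {"steps": [{"x": 1, "y": 4, "z": 0.5}, {"x": 2, "y": 8, "z": 1}, {"x": 3, "y": 12, "z": 1.5}, {"x": 3, "y": 16, "z": 2}, {"x": 3, "y": 19, "z": 2.5}]}}

```text
invalid input at $.steps[0]: expected keys x, y, z, ax, ay, az, gripper
```

Request:
{"api": "move_arm", "payload": {"steps": [{}, {}, {}, {}, {}]}}

```text
invalid input at $.steps[0]: expected keys x, y, z, ax, ay, az, gripper
```

Run:
```python
from h import *
import json
s=readout.sense();print(s['position'],s['tcp_rot'])
c,W=snap('wrist','w2.png');json.dump({k:np.array(v).tolist() for k,v in W.items()},open('w2.json','w'))
for X in ([.515,.26,.079],[.627,.302,.092]): print(proj(W,np.array(X)))
```

```text
[ 4.99746085e-01 -6.71841447e-07  2.24245278e-01] [-3.1407648e+00 -2.1068781e-05  1.5707614e+00]
(np.float64(340.9834007140302), np.float64(-150.46009188106854))
(np.float64(506.0923044721311), np.float64(-243.56786285750002))
```

View pics/w2.png

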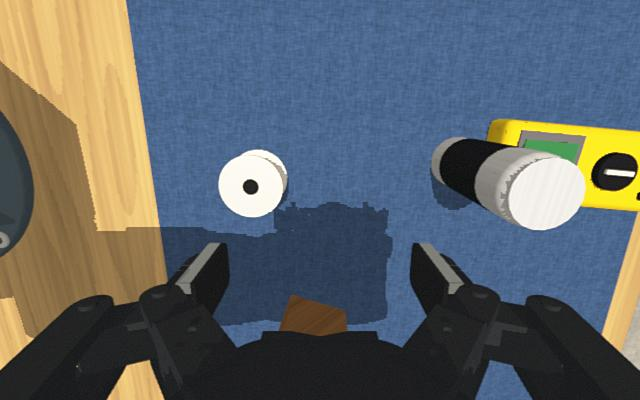

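The arm had not moved because the call was refused: every row needs all seven keys. The picture is the same view as before.

Request:
{"api": "move_arm", "payload": {"steps": [{"x": 1, "y": 4, "z": 0.5, "ax": 0, "ay": 0, "az": 0, "gripper": 8.5}, {"x": 2, "y": 8, "z": 1, "ax": 0, "ay": 0, "az": 0, "gripper": 8.5}, {"x": 3, "y": 12, "z": 1.5, "ax": 0, "ay": 0, "az": 0, "gripper": 8.5}, {"x": 3, "y": 16, "z": 2, "ax": 0, "ay": 0, "az": 0, "gripper": 8.5}, {"x": 3, "y": 19, "z": 2.5, "ax": 0, "ay": 0, "az": 0, "gripper": 8.5}]}}

```text
time_s: 0.62
position: [0.5298, 0.1928, 0.2494]
tcp_rot: [-3.141, -0.0, 1.572]
contact_force: [1.4, 0.1, 0.2]
opening: 1.0
finger_force: 0.0
```

Request:
{"api": "move_arm", "payload": {"steps": [{"x": 0, "y": 0, "z": 0, "ax": 0, "ay": 0, "az": 0, "gripper": 8.5}, {"x": 0, "y": 0, "z": 0, "ax": 0, "ay": 0, "az": 0, "gripper": 8.5}, {"x": 0, "y": 0, "z": 0, "ax": 0, "ay": 0, "az": 0, "gripper": 8.5}, {"x": 0, "y": 0, "z": 0, "ax": 0, "ay": 0, "az": 0, "gripper": 8.5}, {"x": 0, "y": 0, "z": 0, "ax": 0, "ay": 0, "az": 0, "gripper": 8.5}]}}

```text
time_s: 1.03
position: [0.53, 0.1889, 0.2496]
tcp_rot: [-3.141, 0.0, 1.569]
contact_force: [-0.1, -0.5, -0.3]
opening: 0.997
finger_force: 0.0
```

Run:
```python
from h import *
import json
s=readout.sense();print(s['position'],s['tcp_rot'])
c,W=snap('wrist','w2.png');json.dump({k:np.array(v).tolist() for k,v in W.items()},open('w2.json','w'))
for X in ([.515,.26,.079],[.627,.302,.092]): print(proj(W,np.array(X)))
```

```text
[0.53000709 0.18890289 0.24956121] [-3.14142481e+00  1.66104675e-04  1.56932673e+00]
(np.float64(305.6522801914004), np.float64(106.54892110394889))
(np.float64(424.179509490106), np.float64(59.37931745274187))
```

View pics/w2.png

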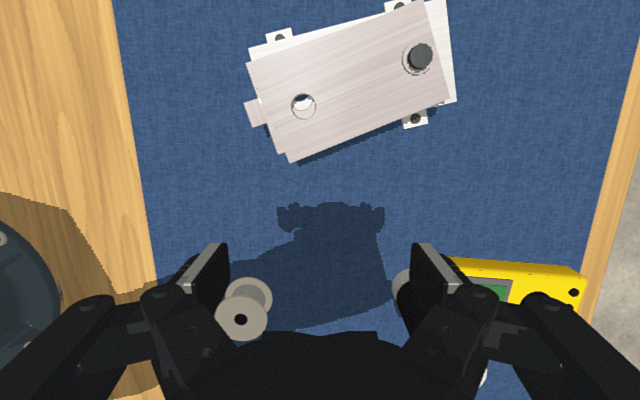

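The hole is at (304,106), the pivot at (420,56), and the middle strap's tongue is at (254,111). Next I'll take a second viewpoint and a magnified crop.

Request:
{"api": "move_arm", "payload": {"steps": [{"x": 1, "y": 2, "z": 0, "ax": 0, "ay": 0, "az": 0, "gripper": 8.5}, {"x": 2, "y": 4, "z": 0, "ax": 0, "ay": 0, "az": 0, "gripper": 8.5}, {"x": 3, "y": 5, "z": 0, "ax": 0, "ay": 0, "az": 0, "gripper": 8.5}, {"x": 3, "y": 5, "z": 0, "ax": 0, "ay": 0, "az": 0, "gripper": 8.5}, {"x": 3, "y": 5, "z": 0, "ax": 0, "ay": 0, "az": 0, "gripper": 8.5}]}}

```text
time_s: 1.5
position: [0.5602, 0.2396, 0.2492]
tcp_rot: [-3.141, 0.0, 1.57]
contact_force: [-0.2, -0.1, -0.2]
opening: 0.994
finger_force: 0.0
```

Run:
```python
from h import *
import json
s=readout.sense();print(s['position'],s['dq'].round(3))
c,W=snap('wrist','w3.png');json.dump({k:np.array(v).tolist() for k,v in W.items()},open('w3.json','w'))
u,v=map(int,proj(W,np.array([.56,.275,.079])))
u0=max(0,u-133);v0=max(0,v-100);print(u0,v0)
cv2.imwrite('pics/c3.png',cv2.resize(c[v0:v0+200,u0:u0+266],(798,600),interpolation=cv2.INTER_CUBIC))
```

```text
[0.56017052 0.23964004 0.2491595 ] [-0.011 -0.025 -0.023 -0.001 -0.001 -0.002]
187 42
```

View pics/c3.png

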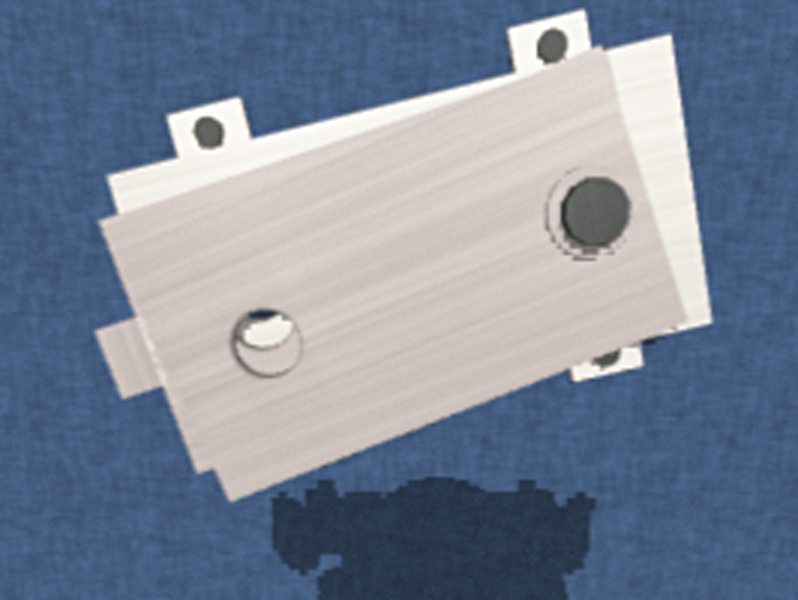

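In the crop, the hole is at (268,343), the pivot head at (596,212), the tongue end corners at (95,330) and (122,398), and the base plate corners at (107,175), (671,35) and (711,323). Inside the hole the middle strap covers the lower part, so it has swung to -y too, but less than the top strap.

Run:
```python
from h import *
import json
W2,W3=[json.load(open(f)) for f in('w2.json','w3.json')]
g=lambda x,y:(187+x/3,42+y/3)
im2=cv2.imread('pics/w2.png');
print('hole tri',tri([W2,W3],[(303.5,106),g(268,343)]),'piv tri',tri([W2,W3],[(420,55.5),g(596,212)]))
h=onz(W3,*g(268,343),.079);p=onz(W3,*g(596,212),.092)
h2=onz(W2,303.5,106,.079);p2=onz(W2,420,55.5,.092)
print('h',h,h2,'p',p,p2,np.linalg.norm((h-p)[:2]))
c=[onz(W3,*g(*q),.062)[:2] for q in((107,175),(671,35),(711,323))]
print('corners',c); d=c[1]-c[0];e=c[1]-c[2];print(np.linalg.norm(d),np.linalg.norm(e))
a1=np.arctan2(d[1],d[0]);a2=np.arctan2(-e[0],e[1])
a2=np.arctan2(-(e[0]),e[1]) ; print('yaw',a1,a2)
ctr=(c[0]+c[2])/2; print('plate centre',ctr)
t=[onz(W3,*g(*q),.0705)[:2] for q in((95,330),(122,398))]; tm=(t[0]+t[1])/2
v=p[:2]-tm; am=np.arctan2(v[1],v[0]); w=(p-h)[:2]; at=np.arctan2(w[1],w[0])
print('tongue',tm,np.linalg.norm(v),np.linalg.norm(t[0]-t[1]),'ang mid',am,'ang top',at)
for a in(a1,a2,(a1+a2)/2):
    u=np.array([np.cos(a),np.sin(a)]);n=np.array([-u[1],u[0]])
    print('base hole',p[:2]-.12*u,'top y mm',(at-a)*120,'mid',(am-a)*120,'pivot y off centre',n@(p[:2]-ctr),'x',u@(p[:2]-ctr))
```

```text
hole tri [0.51312961 0.26036431 0.0791525 ] piv tri [0.62301269 0.30498343 0.09281274]
h [0.51340537 0.26017401 0.079     ] [0.51282633 0.26053755 0.079     ] p [0.62363763 0.30473136 0.092     ] [0.62279885 0.30534606 0.092     ] 0.11889704907869984
corners [array([0.45635462, 0.31726724]), array([0.65209417, 0.3626357 ]), array([0.67467382, 0.2650306 ])]
0.20092851339918488 0.10018282023148135
yaw 0.22775809058549565 0.22733761905436536
plate centre [0.56551422 0.29114892]
tongue [0.45389356 0.25118677] 0.17798897120165252 0.02612521706782105 ang mid 0.3055638789080591 ang top 0.3841332901215317
base hole [0.50673663 0.27763607] top y mm 18.765023944324327 mid 9.336694598707613 pivot y off centre 0.00010775930369332096 x 0.05968921627094971
base hole [0.50672524 0.27768523] top y mm 18.815480528059958 mid 9.387151182443246 pivot y off centre 0.0001328569095854833 x 0.05968916568481516
base hole [0.50673093 0.27766065] top y mm 18.790252236192142 mid 9.361922890575428 pivot y off centre 0.00012030810929815575 x 0.059689192296986035
```

Both straps are out towards -y: the top by about 18.8 mm and the middle by about 9.4 mm. The base hole is at (0.5067, 0.2777) and the bracket's yaw is 0.2276. Now I'll look at the pin.

Request:
{"api": "move_arm", "payload": {"steps": [{"x": 0, "y": -4, "z": 0, "ax": 0, "ay": 0, "az": 0, "gripper": 8.5}, {"x": -1, "y": -8, "z": 0, "ax": 0, "ay": 0, "az": 0, "gripper": 8.5}, {"x": -2, "y": -12, "z": 0, "ax": 0, "ay": 0, "az": 0, "gripper": 8.5}, {"x": -3, "y": -16, "z": 0, "ax": 0, "ay": 0, "az": 0, "gripper": 8.5}, {"x": -4, "y": -20, "z": 0, "ax": 0, "ay": 0, "az": 0, "gripper": 8.5}]}}

```text
time_s: 1.97
position: [0.5184, 0.0377, 0.2499]
tcp_rot: [3.141, 0.0, 1.57]
contact_force: [0.9, -0.5, -0.2]
opening: 0.994
finger_force: 0.0
```

Request:
{"api": "move_arm", "payload": {"steps": [{"x": 0, "y": -4, "z": 0, "ax": 0, "ay": 0, "az": 0, "gripper": 8.5}, {"x": -1, "y": -8, "z": 0, "ax": 0, "ay": 0, "az": 0, "gripper": 8.5}, {"x": -2, "y": -12, "z": 0, "ax": 0, "ay": 0, "az": 0, "gripper": 8.5}, {"x": -3, "y": -16, "z": 0, "ax": 0, "ay": 0, "az": 0, "gripper": 8.5}, {"x": -4, "y": -20, "z": 0, "ax": 0, "ay": 0, "az": 0, "gripper": 8.5}]}}

```text
time_s: 2.38
position: [0.4782, -0.1622, 0.2501]
tcp_rot: [3.141, 0.0, 1.57]
contact_force: [1.1, -0.7, -0.1]
opening: 0.997
finger_force: 0.0
```

Request:
{"api": "move_arm", "payload": {"steps": [{"x": 0, "y": -4, "z": 0.5, "ax": 0, "ay": 0, "az": 0, "gripper": 8.5}, {"x": 0, "y": -8, "z": 1, "ax": 0, "ay": 0, "az": 0, "gripper": 8.5}, {"x": 0, "y": -11, "z": 1, "ax": 0, "ay": 0, "az": 0, "gripper": 8.5}, {"x": 0, "y": -11, "z": 1, "ax": 0, "ay": 0, "az": 0, "gripper": 8.5}, {"x": 0, "y": -11, "z": 1, "ax": 0, "ay": 0, "az": 0, "gripper": 8.5}]}}

```text
time_s: 2.8
position: [0.4788, -0.2717, 0.2595]
tcp_rot: [-3.141, -0.0, 1.567]
contact_force: [0.1, 0.4, 0.3]
opening: 0.993
finger_force: 0.0
```

Run:
```python
from h import *
import json
s=readout.sense();print(s['position'],s['dq'].round(3))
c,W=snap('wrist','w4.png');json.dump({k:np.array(v).tolist() for k,v in W.items()},open('w4.json','w'))
for z in(.075,.143): print(proj(W,np.array([.486,-.226,z])))
```

```text
[ 0.47875266 -0.27165507  0.25954669] [ 0.048 -0.019 -0.02   0.     0.007  0.016]
(np.float64(327.03046799609734), np.float64(131.24911942972068))
(np.float64(329.00364063748293), np.float64(136.3148587118398))
```

View pics/w4.png

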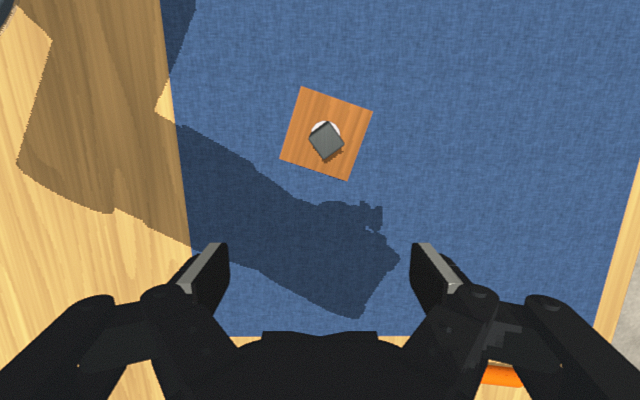

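The pin's handle top is at (327,141), turned relative to the block, and the wooden block's corners are at (301,86), (373,111), (348,181) and (279,158).

Request:
{"api": "move_arm", "payload": {"steps": [{"x": 1, "y": 2, "z": 0, "ax": 0, "ay": 0, "az": 0, "gripper": 8.5}, {"x": 3, "y": 3, "z": -1, "ax": 0, "ay": 0, "az": 0, "gripper": 8.5}, {"x": 4, "y": 3, "z": -1, "ax": 0, "ay": 0, "az": 0, "gripper": 8.5}, {"x": 4, "y": 3, "z": -1, "ax": 0, "ay": 0, "az": 0, "gripper": 8.5}, {"x": 4, "y": 3, "z": -1, "ax": 0, "ay": 0, "az": 0, "gripper": 8.5}]}}

```text
time_s: 3.27
position: [0.5198, -0.2389, 0.2497]
tcp_rot: [-3.141, -0.0, 1.572]
contact_force: [-0.3, 0.1, 0.3]
opening: 0.994
finger_force: 0.0
```

Run:
```python
from h import *
import json
s=readout.sense();print(s['position'],s['dq'].round(3))
c,W=snap('wrist','w5.png');W4=json.load(open('w4.json'));a=cv2.imread('pics/w4.png')
ims=[]
for im,P in((a,W4),(c,W)):
    u,v=map(int,proj(P,np.array([.486,-.228,.143])))
    cr=im[v-50:v+50,u-50:u+50]; ims.append(cv2.resize(cr,(400,400),interpolation=cv2.INTER_CUBIC)); print('crop0',u-50,v-50)
    hsv=cv2.cvtColor(cr,cv2.COLOR_BGR2HSV)
    w=((hsv[...,0]<20)&(hsv[...,1]>90)&(hsv[...,2]>60)).astype(np.uint8)
    k,_=cv2.findContours(w,0,2);k=max(k,key=cv2.contourArea);r=cv2.minAreaRect(k);print('wood',r, 'ctr',onz(P,r[0][0]+u-50,r[0][1]+v-50,.075))
    m=((hsv[...,1]<70)&(hsv[...,2]<150)).astype(np.uint8)
    k,_=cv2.findContours(m,0,2);k=max(k,key=cv2.contourArea);r=cv2.minAreaRect(k);print('handle',r,'ctr',onz(P,r[0][0]+u-50,r[0][1]+v-50,.143))
cv2.imwrite('pics/c5.png',np.hstack(ims)); json.dump({k:np.array(v).tolist() for k,v in W.items()},open('w5.json','w'))
```

```text
[ 0.51979283 -0.23893876  0.24972457] [-0.019 -0.012 -0.007  0.002 -0.    -0.004]
crop0 278 88
wood ((46.89999771118164, 45.799991607666016), (75.57842254638672, 75.57842254638672), 18.434947967529297) ctr [ 0.48370156 -0.22869954  0.075     ]
handle ((47.310813903808594, 51.6351318359375), (29.759395599365234, 26.969451904296875), 54.462318420410156) ctr [ 0.48281075 -0.22882403  0.143     ]
crop0 231 127
wood ((56.30000305175781, 36.59999084472656), (76.21088409423828, 76.84333038330078), 18.43494987487793) ctr [ 0.48395797 -0.22692123  0.075     ]
handle ((51.43902587890625, 48.54878234863281), (30.766231536865234, 36.85700988769531), 51.34019470214844) ctr [ 0.48665585 -0.22585736  0.143     ]
```

View pics/c5.png

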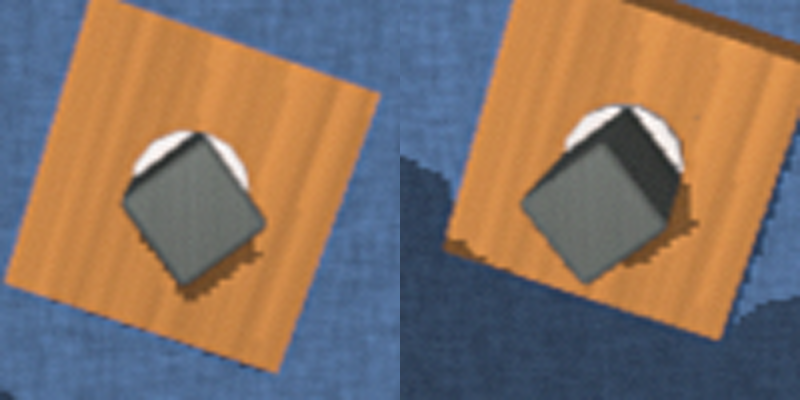

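The handle-top corners in crop pixels are (123,203), (203,135), (265,222) and (185,286) on the left, and (121,203), (203,143), (268,220) and (188,283) on the right, relative to x=400.

Run:
```python
from h import *
import json
W4,W5=[json.load(open(f)) for f in('w4.json','w5.json')]
A=np.array([(123,203),(203,135),(265,222),(185,286)])/4+[278,88]; B=np.array([(121,203),(203,143),(268,220),(188,283)])/4+[231,127]
print(tri([W4,W5],[A.mean(0),B.mean(0)]))
for P,C in((W4,A),(W5,B)):
    X=np.array([onz(P,*q,.143)[:2] for q in C]); print(X.mean(0))
    for i in range(4):
        d=X[(i+1)%4]-X[i]; print(np.linalg.norm(d).round(4),np.degrees(np.arctan2(d[1],d[0])).round(1)%90)
wa=tri([W4,W5],[(278+100/4,88+0),(231+(520-400)/4,127)]);print(wa)
C=np.array([(94,-8),(380,95),(278,373),(5,283)])/4+[278,88]
X=np.array([onz(W4,*q,.075)[:2] for q in C]);print(X.mean(0))
```

```text
[ 0.48394329 -0.2301081   0.14149098]
[ 0.48384545 -0.23002647]
0.0224 39.6
0.0229 36.3
0.0223 38.69999999999999
0.0226 36.599999999999994
[ 0.48420242 -0.22996979]
0.0224 35.8
0.0216 38.9
0.0228 38.599999999999994
0.0227 37.599999999999994
[ 0.46365194 -0.18542605  0.11298455]
[ 0.48414851 -0.23068161]
```

Request:
{"api": "move_arm", "payload": {"steps": [{"x": -1, "y": 0.3, "z": -1, "ax": 0, "ay": 0, "az": 7, "gripper": 8.5}, {"x": -2, "y": 0.6, "z": -2, "ax": 0, "ay": 0, "az": 14, "gripper": 8.5}, {"x": -3, "y": 0.9, "z": -3, "ax": 0, "ay": 0, "az": 21, "gripper": 8.5}, {"x": -3.6, "y": 0.9, "z": -4, "ax": 0, "ay": 0, "az": 28, "gripper": 8.5}, {"x": -3.6, "y": 0.9, "z": -4, "ax": 0, "ay": 0, "az": 35, "gripper": 8.5}]}}

```text
time_s: 3.73
position: [0.4816, -0.2306, 0.2086]
tcp_rot: [-3.141, -0.001, 2.187]
contact_force: [0.1, 0.1, -0.6]
opening: 0.993
finger_force: 0.0
```

Request:
{"api": "move_arm", "payload": {"steps": [{"x": 0, "y": 0, "z": 0, "ax": 0, "ay": 0, "az": 2.7, "gripper": 8.5}, {"x": 0, "y": 0, "z": -2.5, "ax": 0, "ay": 0, "az": 2.7, "gripper": 8.5}, {"x": 0, "y": 0, "z": -5.5, "ax": 0, "ay": 0, "az": 2.7, "gripper": 8.5}, {"x": 0, "y": 0, "z": -8.5, "ax": 0, "ay": 0, "az": 2.7, "gripper": 8.5}, {"x": 0, "y": 0, "z": -9.6, "ax": 0, "ay": 0, "az": 2.7, "gripper": 8.5}]}}

```text
time_s: 4.15
position: [0.4816, -0.2303, 0.1105]
tcp_rot: [-3.14, -0.003, 2.228]
contact_force: [-0.6, 0.5, -0.0]
opening: 0.994
finger_force: 0.0
```

Request:
{"api": "move_arm", "payload": {"steps": [{"x": 0, "y": 0, "z": 0, "ax": 0, "ay": 0, "az": 0, "gripper": 1.5}, {"x": 0, "y": 0, "z": 0, "ax": 0, "ay": 0, "az": 0, "gripper": 1.5}, {"x": 0, "y": 0, "z": 0, "ax": 0, "ay": 0, "az": 0, "gripper": 1.5}, {"x": 0, "y": 0, "z": 0, "ax": 0, "ay": 0, "az": 0, "gripper": 1.5}, {"x": 0, "y": 0, "z": 0, "ax": 0, "ay": 0, "az": 0, "gripper": 1.5}]}}

```text
time_s: 4.57
position: [0.4846, -0.2313, 0.1148]
tcp_rot: [3.141, 0.002, 2.229]
contact_force: [1.3, 0.5, -0.0]
opening: 0.295
finger_force: 0.4
```

Request:
{"api": "move_arm", "payload": {"steps": [{"x": 0, "y": 0, "z": 0, "ax": 0, "ay": 0, "az": 0, "gripper": 1.5}, {"x": 0, "y": 0, "z": 0, "ax": 0, "ay": 0, "az": 0, "gripper": 1.5}, {"x": 0, "y": 0, "z": 0, "ax": 0, "ay": 0, "az": 0, "gripper": 1.5}, {"x": 0, "y": 0, "z": 0, "ax": 0, "ay": 0, "az": 0, "gripper": 1.5}, {"x": 0, "y": 0, "z": 0, "ax": 0, "ay": 0, "az": 0, "gripper": 1.5}]}}

```text
time_s: 4.98
position: [0.485, -0.2312, 0.1149]
tcp_rot: [3.14, 0.002, 2.229]
contact_force: [1.0, 1.2, 6.7]
opening: 0.271
finger_force: 58.5
```

Request:
{"api": "move_arm", "payload": {"steps": [{"x": 0, "y": 0, "z": 1, "ax": 0, "ay": 0, "az": 0, "gripper": 1.5}, {"x": 0, "y": 0, "z": 3.5, "ax": 0, "ay": 0, "az": 0, "gripper": 1.5}, {"x": 0, "y": 0, "z": 7, "ax": 0, "ay": 0, "az": 0, "gripper": 1.5}, {"x": 0, "y": 0, "z": 10, "ax": 0, "ay": 0, "az": 0, "gripper": 1.5}, {"x": 0, "y": 0, "z": 12, "ax": 0, "ay": 0, "az": 0, "gripper": 1.5}]}}

```text
time_s: 5.4
position: [0.4843, -0.2312, 0.2374]
tcp_rot: [3.14, 0.003, 2.229]
contact_force: [1.3, -0.9, -3.5]
opening: 0.27
finger_force: 59.7
```

Request:
{"api": "move_arm", "payload": {"steps": [{"x": 0, "y": 4, "z": 0, "ax": 0, "ay": 0, "az": 0, "gripper": 1.5}, {"x": 0, "y": 8, "z": 0, "ax": 0, "ay": 0, "az": 0, "gripper": 1.5}, {"x": 0, "y": 12, "z": 0, "ax": 0, "ay": 0, "az": 0, "gripper": 1.5}, {"x": 0, "y": 16, "z": 0, "ax": 0, "ay": 0, "az": 0, "gripper": 1.5}, {"x": 0, "y": 20, "z": 0, "ax": 0, "ay": 0, "az": 0, "gripper": 1.5}]}}

```text
time_s: 5.82
position: [0.4834, -0.0294, 0.2345]
tcp_rot: [3.141, 0.0, 2.228]
contact_force: [1.4, -0.5, -2.6]
opening: 0.269
finger_force: 59.8
```

Request:
{"api": "move_arm", "payload": {"steps": [{"x": 1, "y": 4, "z": 0, "ax": 0, "ay": 0, "az": -7, "gripper": 1.5}, {"x": 2, "y": 8, "z": 0, "ax": 0, "ay": 0, "az": -14, "gripper": 1.5}, {"x": 2, "y": 12, "z": 0, "ax": 0, "ay": 0, "az": -21, "gripper": 1.5}, {"x": 2, "y": 16, "z": 0, "ax": 0, "ay": 0, "az": -28, "gripper": 1.5}, {"x": 2, "y": 20, "z": 0, "ax": 0, "ay": 0, "az": -35, "gripper": 1.5}]}}

```text
time_s: 6.23
position: [0.5038, 0.1547, 0.2344]
tcp_rot: [3.141, 0.0, 1.665]
contact_force: [0.9, -0.5, -3.5]
opening: 0.264
finger_force: 59.8
```

Request:
{"api": "move_arm", "payload": {"steps": [{"x": 0.8, "y": 3, "z": -0.5, "ax": 0, "ay": 0, "az": 0, "gripper": 1.5}, {"x": 0.8, "y": 6, "z": -1, "ax": 0, "ay": 0, "az": 0, "gripper": 1.5}, {"x": 0.8, "y": 9, "z": -1.5, "ax": 0, "ay": 0, "az": 0, "gripper": 1.5}, {"x": 0.8, "y": 9, "z": -2, "ax": 0, "ay": 0, "az": 0, "gripper": 1.5}, {"x": 0.8, "y": 9, "z": -2, "ax": 0, "ay": 0, "az": 0, "gripper": 1.5}]}}

```text
time_s: 6.65
position: [0.5114, 0.2441, 0.213]
tcp_rot: [-3.14, 0.001, 1.673]
contact_force: [0.7, -1.1, -2.9]
opening: 0.268
finger_force: 59.8
```

Run:
```python
from h import *
s=readout.sense();print(s['position'],s['tcp_rot'],s['dq'].round(3),s['joint_pos'].round(2),s['opening'],s['contact_force'])
a,P=snap('scene','s6.png');b,Q=snap('side','d6.png');c,W=snap('wrist','w6.png')
X=s['position'];ims=[]
for im,p in((a,P),(b,Q)):
    u,v=map(int,proj(p,X-[0,0,.06])); print(u-40,v-45, 'nose pred',proj(p,X-[0,0,.108]),'collar',proj(p,X-[0,0,.036]))
    ims.append(cv2.resize(im[v-45:v+45,u-40:u+40],(400,450),interpolation=cv2.INTER_CUBIC))
cv2.imwrite('pics/c6.png',np.hstack(ims))
```

```text
[0.51139211 0.24406018 0.21298106] [-3.14000996e+00  6.42620817e-04  1.67338552e+00] [-0.041 -0.022 -0.     0.019 -0.008 -0.013] [ 0.45  0.36  0.13  1.35 -0.    1.91] 0.26768976333153977 [ 0.66403294 -1.08070852 -2.89977965]
394 148 nose pred (np.float64(431.2588628890756), np.float64(212.48407862210965)) collar (np.float64(436.1064615281901), np.float64(184.36139706247093))
209 76 nose pred (np.float64(251.71077746784317), np.float64(140.47930360119875)) collar (np.float64(248.92252359467602), np.float64(110.91502141860892))
```

View pics/c6.png

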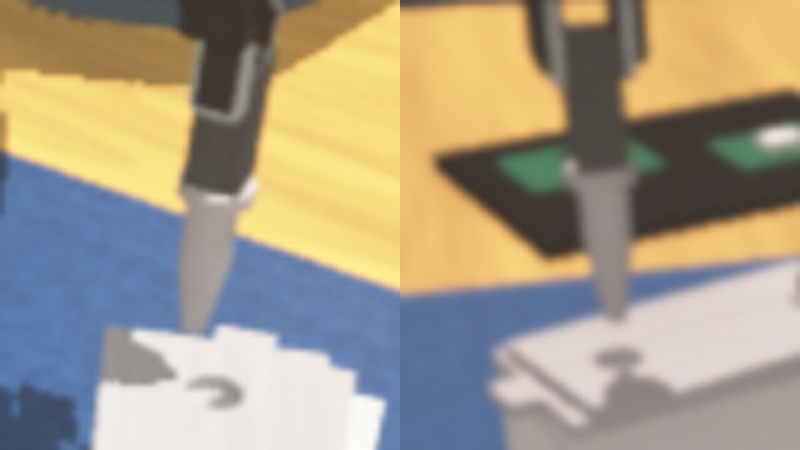

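The nose is at (433,214.6) in the scene view and (252.4,140) in the side view, close to the predicted spots, so the pin is upright and as expected in the hand. Now I'll lower it into the top hole.

Request:
{"api": "move_arm", "payload": {"steps": [{"x": 0.2, "y": 1.6, "z": 0, "ax": 0, "ay": 0, "az": 0, "gripper": 1.5}, {"x": 0.2, "y": 1.6, "z": 0, "ax": 0, "ay": 0, "az": 0, "gripper": 1.5}, {"x": 0.2, "y": 1.6, "z": -1, "ax": 0, "ay": 0, "az": 0, "gripper": 1.5}, {"x": 0.2, "y": 1.6, "z": -1.5, "ax": 0, "ay": 0, "az": 0, "gripper": 1.5}, {"x": 0.2, "y": 1.6, "z": -2, "ax": 0, "ay": 0, "az": 0, "gripper": 1.5}]}}

```text
time_s: 7.22
position: [0.5139, 0.258, 0.1928]
tcp_rot: [-3.141, 0.0, 1.67]
contact_force: [-0.7, -0.9, -3.3]
opening: 0.267
finger_force: 59.8
```

Request:
{"api": "move_arm", "payload": {"steps": [{"x": 0, "y": 0, "z": 0, "ax": 0, "ay": 0, "az": 0, "gripper": 1.5}, {"x": 0, "y": 0, "z": -0.3, "ax": 0, "ay": 0, "az": 0, "gripper": 1.5}, {"x": 0, "y": 0, "z": -0.6, "ax": 0, "ay": 0, "az": 0, "gripper": 1.5}, {"x": 0, "y": 0, "z": -0.9, "ax": 0, "ay": 0, "az": 0, "gripper": 1.5}, {"x": 0, "y": 0, "z": -1.1, "ax": 0, "ay": 0, "az": 0, "gripper": 1.5}]}}

```text
time_s: 7.63
position: [0.5141, 0.2589, 0.1823]
tcp_rot: [-3.142, 0.0, 1.671]
contact_force: [-0.4, -0.1, -4.0]
opening: 0.266
finger_force: 59.9
```

Run:
```python
from h import *
s=readout.sense();print(s['position'],s['contact_force'],s['opening'])
```

```text
[0.51413613 0.25887094 0.18228647] [-0.44467362 -0.07236496 -3.95291731] 0.2660205360739375
```

Request:
{"api": "move_arm", "payload": {"steps": [{"x": -0.1, "y": 0.2, "z": 0, "ax": 0, "ay": 0, "az": 0, "gripper": 1.5}, {"x": -0.2, "y": 0.4, "z": 0, "ax": 0, "ay": 0, "az": 0, "gripper": 1.5}, {"x": -0.3, "y": 0.6, "z": 0, "ax": 0, "ay": 0, "az": 0, "gripper": 1.5}, {"x": -0.4, "y": 0.8, "z": 0, "ax": 0, "ay": 0, "az": 0, "gripper": 1.5}, {"x": -0.5, "y": 1.1, "z": 0, "ax": 0, "ay": 0, "az": 0, "gripper": 1.5}]}}

```text
time_s: 8.05
position: [0.5093, 0.27, 0.1828]
tcp_rot: [3.141, 0.0, 1.671]
contact_force: [2.2, -2.5, -3.0]
opening: 0.266
finger_force: 59.9
```

Request:
{"api": "move_arm", "payload": {"steps": [{"x": 0, "y": 0, "z": 0, "ax": 0, "ay": 0, "az": 0, "gripper": 1.5}, {"x": 0, "y": 0, "z": -0.2, "ax": 0, "ay": 0, "az": 0, "gripper": 1.5}, {"x": 0, "y": 0, "z": -0.4, "ax": 0, "ay": 0, "az": 0, "gripper": 1.5}, {"x": 0, "y": 0, "z": -0.6, "ax": 0, "ay": 0, "az": 0, "gripper": 1.5}, {"x": 0, "y": 0, "z": -0.8, "ax": 0, "ay": 0, "az": 0, "gripper": 1.5}]}}

```text
time_s: 8.47
position: [0.5092, 0.2698, 0.1743]
tcp_rot: [-3.141, 0.0, 1.671]
contact_force: [1.6, -2.1, -1.2]
opening: 0.27
finger_force: 60.0
```

Request:
{"api": "move_arm", "payload": {"steps": [{"x": 0, "y": 0, "z": -0.2, "ax": 0, "ay": 0, "az": 0, "gripper": 1.5}, {"x": -0.1, "y": 0.2, "z": -0.2, "ax": 0, "ay": 0, "az": 0, "gripper": 1.5}, {"x": -0.2, "y": 0.4, "z": -0.2, "ax": 0, "ay": 0, "az": 0, "gripper": 1.5}, {"x": -0.3, "y": 0.6, "z": -0.2, "ax": 0, "ay": 0, "az": 0, "gripper": 1.5}, {"x": -0.3, "y": 0.9, "z": -0.2, "ax": 0, "ay": 0, "az": 0, "gripper": 1.5}]}}

```text
time_s: 8.88
position: [0.506, 0.2788, 0.1726]
tcp_rot: [-3.142, 0.001, 1.671]
contact_force: [1.0, -4.8, -3.9]
opening: 0.264
finger_force: 59.7
```

Request:
{"api": "move_arm", "payload": {"steps": [{"x": 0, "y": 0, "z": 0, "ax": 0, "ay": 0, "az": 0, "gripper": 1.5}, {"x": 0, "y": 0, "z": -0.2, "ax": 0, "ay": 0, "az": 0, "gripper": 1.5}, {"x": 0, "y": 0, "z": -0.4, "ax": 0, "ay": 0, "az": 0, "gripper": 1.5}, {"x": 0, "y": 0, "z": -0.6, "ax": 0, "ay": 0, "az": 0, "gripper": 1.5}, {"x": 0, "y": 0, "z": -0.8, "ax": 0, "ay": 0, "az": 0, "gripper": 1.5}]}}

```text
time_s: 9.3
position: [0.5063, 0.2789, 0.1645]
tcp_rot: [3.141, -0.0, 1.671]
contact_force: [0.8, -3.7, 0.9]
opening: 0.269
finger_force: 60.3
```

Request:
{"api": "move_arm", "payload": {"steps": [{"x": 0, "y": -0.1, "z": -0.2, "ax": 0, "ay": 0, "az": 0, "gripper": 1.5}, {"x": 0, "y": -0.1, "z": -0.5, "ax": 0, "ay": 0, "az": 0, "gripper": 1.5}, {"x": 0, "y": -0.1, "z": -0.8, "ax": 0, "ay": 0, "az": 0, "gripper": 1.5}, {"x": 0, "y": -0.1, "z": -1.1, "ax": 0, "ay": 0, "az": 0, "gripper": 1.5}, {"x": 0, "y": -0.1, "z": -1.4, "ax": 0, "ay": 0, "az": 0, "gripper": 1.5}]}}

```text
time_s: 9.72
position: [0.5063, 0.2779, 0.1503]
tcp_rot: [3.141, 0.0, 1.671]
contact_force: [2.3, -2.6, 0.2]
opening: 0.267
finger_force: 60.2
```

Run:
```python
from h import *
s=readout.sense();print(s['position'],s['tcp_rot'],s['contact_force'],s['torque'],s['opening'])
```

```text
[0.50627534 0.27790016 0.15033106] [3.14139919e+00 2.95801122e-05 1.67086044e+00] [ 2.28489324 -2.59801695  0.19332123] [-1.07519623 -0.59137188 -0.01807108] 0.2668964343387596
```

Request:
{"api": "move_arm", "payload": {"steps": [{"x": 0, "y": 0, "z": -0.2, "ax": 0, "ay": 0, "az": 0, "gripper": 1.5}, {"x": 0, "y": 0, "z": -0.4, "ax": 0, "ay": 0, "az": 0, "gripper": 1.5}, {"x": 0, "y": 0, "z": -0.6, "ax": 0, "ay": 0, "az": 0, "gripper": 1.5}, {"x": 0, "y": 0, "z": -0.8, "ax": 0, "ay": 0, "az": 0, "gripper": 1.5}, {"x": 0, "y": 0, "z": -0.8, "ax": 0, "ay": 0, "az": 0, "gripper": 1.5}]}}

```text
time_s: 10.13
position: [0.5061, 0.2779, 0.1422]
tcp_rot: [-3.141, 0.0, 1.671]
contact_force: [3.2, -2.6, -4.5]
opening: 0.264
finger_force: 59.7
```

Request:
{"api": "move_arm", "payload": {"steps": [{"x": 0.05, "y": 0, "z": -0.2, "ax": 0, "ay": 0, "az": 0, "gripper": 1.5}, {"x": 0.05, "y": 0, "z": -0.4, "ax": 0, "ay": 0, "az": 0, "gripper": 1.5}, {"x": 0.05, "y": 0, "z": -0.6, "ax": 0, "ay": 0, "az": 0, "gripper": 1.5}, {"x": 0.05, "y": 0, "z": -0.8, "ax": 0, "ay": 0, "az": 0, "gripper": 1.5}, {"x": 0.05, "y": 0, "z": -0.8, "ax": 0, "ay": 0, "az": 0, "gripper": 1.5}]}}

```text
time_s: 10.55
position: [0.5065, 0.2779, 0.1341]
tcp_rot: [-3.141, 0.0, 1.671]
contact_force: [1.8, -3.0, -6.1]
opening: 0.265
finger_force: 59.5
```

Request:
{"api": "move_arm", "payload": {"steps": [{"x": 0, "y": 0, "z": -0.2, "ax": 0, "ay": 0, "az": 0, "gripper": 1.5}, {"x": 0, "y": 0, "z": -0.4, "ax": 0, "ay": 0, "az": 0, "gripper": 1.5}, {"x": 0, "y": 0, "z": -0.6, "ax": 0, "ay": 0, "az": 0, "gripper": 1.5}, {"x": 0, "y": 0, "z": -0.7, "ax": 0, "ay": 0, "az": 0, "gripper": 1.5}, {"x": 0, "y": 0, "z": -0.7, "ax": 0, "ay": 0, "az": 0, "gripper": 1.5}]}}

```text
time_s: 10.97
position: [0.5066, 0.2779, 0.1273]
tcp_rot: [-3.141, 0.0, 1.671]
contact_force: [2.2, -3.1, -5.1]
opening: 0.264
finger_force: 59.5
```

Request:
{"api": "move_arm", "payload": {"steps": [{"x": 0, "y": 0, "z": -0.2, "ax": 0, "ay": 0, "az": 0, "gripper": 1.5}, {"x": 0, "y": 0, "z": -0.4, "ax": 0, "ay": 0, "az": 0, "gripper": 1.5}, {"x": 0, "y": 0, "z": -0.5, "ax": 0, "ay": 0, "az": 0, "gripper": 1.5}, {"x": 0, "y": 0, "z": -0.6, "ax": 0, "ay": 0, "az": 0, "gripper": 1.5}, {"x": 0, "y": 0, "z": -0.6, "ax": 0, "ay": 0, "az": 0, "gripper": 1.5}]}}

```text
time_s: 11.38
position: [0.5067, 0.2779, 0.1214]
tcp_rot: [-3.141, 0.0, 1.671]
contact_force: [3.1, -2.6, -4.1]
opening: 0.264
finger_force: 59.7
```

Next I'll ease the last 2–3 mm until the collar pushes back.

Request:
{"api": "move_arm", "payload": {"steps": [{"x": 0, "y": 0, "z": -0.1, "ax": 0, "ay": 0, "az": 0, "gripper": 1.5}, {"x": 0, "y": 0, "z": -0.15, "ax": 0, "ay": 0, "az": 0, "gripper": 1.5}, {"x": 0, "y": 0, "z": -0.2, "ax": 0, "ay": 0, "az": 0, "gripper": 1.5}, {"x": 0, "y": 0, "z": -0.25, "ax": 0, "ay": 0, "az": 0, "gripper": 1.5}, {"x": 0, "y": 0, "z": -0.25, "ax": 0, "ay": 0, "az": 0, "gripper": 1.5}]}}

```text
time_s: 11.8
position: [0.5067, 0.278, 0.1191]
tcp_rot: [3.142, -0.0, 1.671]
contact_force: [2.7, -2.5, -2.3]
opening: 0.272
finger_force: 60.1
```

Request:
{"api": "move_arm", "payload": {"steps": [{"x": 0, "y": 0, "z": -0.05, "ax": 0, "ay": 0, "az": 0, "gripper": 1.5}, {"x": 0, "y": 0, "z": -0.1, "ax": 0, "ay": 0, "az": 0, "gripper": 1.5}, {"x": 0, "y": 0, "z": -0.15, "ax": 0, "ay": 0, "az": 0, "gripper": 1.5}, {"x": 0, "y": 0, "z": -0.15, "ax": 0, "ay": 0, "az": 0, "gripper": 1.5}, {"x": 0, "y": 0, "z": -0.15, "ax": 0, "ay": 0, "az": 0, "gripper": 1.5}]}}

```text
time_s: 12.22
position: [0.5069, 0.2782, 0.1188]
tcp_rot: [3.14, -0.001, 1.671]
contact_force: [-2.7, -4.3, 16.2]
opening: 0.269
finger_force: 62.0
```

The collar is seated: the downward push met about 20 N at the expected height. Now I'll release and rise straight up.

Request:
{"api": "move_arm", "payload": {"steps": [{"x": 0, "y": 0, "z": 0.1, "ax": 0, "ay": 0, "az": 0, "gripper": 1.5}, {"x": 0, "y": 0, "z": 0.1, "ax": 0, "ay": 0, "az": 0, "gripper": 2.6}, {"x": 0, "y": 0, "z": 0.1, "ax": 0, "ay": 0, "az": 0, "gripper": 4}, {"x": 0, "y": 0, "z": 0.1, "ax": 0, "ay": 0, "az": 0, "gripper": 6}, {"x": 0, "y": 0, "z": 0.1, "ax": 0, "ay": 0, "az": 0, "gripper": 6}]}}

```text
time_s: 12.63
position: [0.5065, 0.2781, 0.1185]
tcp_rot: [-3.141, -0.0, 1.671]
contact_force: [-0.5, -0.2, 0.0]
opening: 0.698
finger_force: 0.0
```

Request:
{"api": "move_arm", "payload": {"steps": [{"x": 0, "y": 0, "z": 0, "ax": 0, "ay": 0, "az": 0, "gripper": 6}, {"x": 0, "y": 0, "z": 0, "ax": 0, "ay": 0, "az": 0, "gripper": 6}, {"x": 0, "y": 0, "z": 0, "ax": 0, "ay": 0, "az": 0, "gripper": 6}, {"x": 0, "y": 0, "z": 1, "ax": 0, "ay": 0, "az": 0, "gripper": 6}, {"x": 0, "y": 0, "z": 2, "ax": 0, "ay": 0, "az": 0, "gripper": 6}]}}

```text
time_s: 13.05
position: [0.5063, 0.2777, 0.1391]
tcp_rot: [-3.141, 0.0, 1.671]
contact_force: [-0.8, 0.2, -0.1]
opening: 0.701
finger_force: 0.0
```

Request:
{"api": "move_arm", "payload": {"steps": [{"x": 0, "y": 0, "z": 3, "ax": 0, "ay": 0, "az": 0, "gripper": 6}, {"x": 0, "y": 0, "z": 6, "ax": 0, "ay": 0, "az": 0, "gripper": 6}, {"x": 0, "y": 0, "z": 9, "ax": 0, "ay": 0, "az": 0, "gripper": 6}, {"x": 0, "y": -3, "z": 11, "ax": 0, "ay": 0, "az": 0, "gripper": 6}, {"x": 0, "y": -6, "z": 11, "ax": 0, "ay": 0, "az": 0, "gripper": 6}]}}

```text
time_s: 13.47
position: [0.508, 0.2188, 0.254]
tcp_rot: [3.135, -0.002, 1.673]
contact_force: [1.5, 0.2, -0.1]
opening: 0.698
finger_force: 0.0
```

Run:
```python
from h import *
s=readout.sense();print(s['position'],s['contact_force'],s['opening'])
a,P=snap('scene','s7.png');b,Q=snap('side','d7.png');c,W=snap('wrist','w7.png')
X=np.array([.5067,.278,.1]);f=[]
for im,p,r in((a,P,50),(b,Q,50),(c,W,80)):
    u,v=map(int,proj(p,X));v=max(v,r);u=min(u,640-r);f.append(cv2.resize(im[v-r:v+r,u-r:u+r],(266,266),interpolation=cv2.INTER_CUBIC));print(u-r,v-r)
cv2.imwrite('pics/c7.png',np.hstack(f))
```

```text
[0.50802829 0.21880944 0.25395598] [ 1.49065466  0.23761694 -0.11413994] 0.6980764302540868
396 168
197 86
245 35
```

View pics/c7.png

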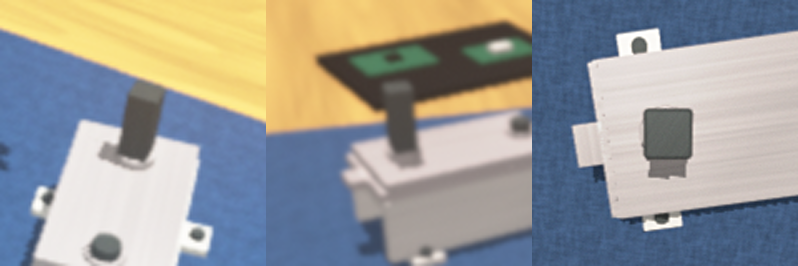

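The pin stands upright with its collar on the top strap, the straps lie in line with the base, and the gripper is clear.

```bash
python3 -c "
from station import job
print(job.hand_in())"
```

```text
the job is handed in; nothing more can be done
None
```

The pin is driven through both straps and the base with its collar home on the top strap, standing upright and released. The job is handed in at about 13.6 s; the result was not reported back.

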